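Change over the specimen trays

ROBOT

A 7-joint arm with a two-finger parallel gripper is mounted at the origin on a cart in front of the work surface, level with it; the furniture and walls round the work are solid. World frame = base frame: x ahead of the robot, y to its left, z up, the work surface at z = 0. Lengths are in m, angles in rad, forces in N, time in s.
With the tool pointing down it reaches from about 0.425 to 0.875 m from the base axis. Payload 4.7 kg.
Tool frame: the origin (TCP) lies at the very end of the fingers, on their centre line; the grasp point (between the pads) lies 19 mm behind it (grip_point_offset is the distance from the TCP to the grasp point, in m); x points along the fingers, z is the direction in which the jaws open and shut, and the axes are right-handed (so a half turn about x gives the same grasp; the last joint's range is limited). The gripper opens to 87 mm and grips with 3 to 60 N. Pads are 19 mm wide; open, the fingers measure 117 mm over their backs; the gripper's body (75 mm by 190 mm) begins 51 mm behind the grasp point.
Start: joints at [-1.268, 0.321, -0.07, 1.45, 0.023, 1.371, -0.057], TCP at [0.185, 0.623, 0.223] pointing down, gripper open.
Joint ranges: [-2.86, 2.86], [-0.3, 2.09], [-1.38, 1.24], [0.06, 2.45], [-1.56, 4.7], [0.09, 2.05], [-2.69, 2.69]. Speed limits (rad/s): [2.57, 2.57, 3.14, 3.14, 3.14, 3.14, 3.14].

INTERFACE

Orientations are given as a rotation vector (axis times angle).
In Python, from bench import get_state, get_image, calibration, close_job, grip_point_offset gives the robot as it stands.
- The arm moves only by the tool play_rows, never from a script. Its argument "targets" is a list of rows, each an object with "claw": the closure, from 0 (fully open) to 1 (shut); "linear": the shift along the tool's x, y, z as a fraction of full scale, a list of three; "rotation": the turn, a rotation vector about the tool's x, y, z as a fraction of full scale, a list of three. In form: [{"claw": claw, "linear": [x, y, z], "rotation": [wx, wy, wz]}, ...]. A call has 1 to 10 rows; each row shifts and turns the pose as measured when the row begins, along the tool's axes as they then stand; what a row does not reach is not made up. Full scale, the value 1, is 2.5 cm for a shift and 90 degrees for a turn. A row lasts 1/12 s, in which the tool goes at most 41.7 mm and 7.16 degrees, less where a joint would pass 70% of its speed; a pose out of reach is approached as far as the arm can. A call with a number of a shift or a turn outside -1 to 1 is refused whole. A call with a gripper value outside its range is refused whole. The fingers move at their own pace and stop on an object; "newtons" is the grip in N (left out, the last holds). Time passes only in rows, so rows that do not move let the fingers close. It gives the time, the measured TCP pose, the force and the opening at its end, in the units of the state.
- get_state(): the state, without advancing time (a new reading comes with each control period).
- get_image(name): name is "scene" or "side" or "wrist"; returns the picture (400x640x3 uint8, blue, green, red); there is no depth.
- calibration(name): a dict with "fx", "fy", "cx", "cy" (pixels), "dist_coeffs" ([k1, k2, p1, p2, k3] as OpenCV has them; the pictures are not rectified), "rvec" (rotation vector, rad) and "tvec" (3), from world to camera coordinates, as OpenCV has them; the wrist camera has in their place "hand_eye" (4x4, takes a point from camera to tool coordinates, whose origin is the TCP and whose axes are the tool frame's). Camera axes: x right, y down, z forward; pixel columns grow to the right and rows downward; lengths in m; the calibration is good to about 2 mm. A picture is of the moment at which its call begins: read the wrist's pose just before it. calibration takes no time and is no camera call.
- close_job(): hands the job in, once; it reports no verdict.
The state is a dict: "time": time; "joint_positions": joint angles; "qd": joint speeds; "joint_torque": joint torques, N m; "position": TCP position; "tool_rot": TCP orientation; "ft_force": force on the tool from outside, world axes, zero at the start; "torque": the same for the moment, N m; "grip_width": opening from 0.0 (shut) to 1.0 (fully open).
Only numpy, scipy, OpenCV 4.12 (cv2) and the standard library are available. Lean on these libraries where they do the work, as an engineer would, in place of code of your own. Each camera call takes 0.05 s, during which the arm holds its last target. There are 200 camera calls.

TASK

First push the orange tray fully home under the clear cover; then hook a fingertip behind the lip of the green tray and draw it all the way out to its stop. Do it with the fingertips alone: do not pinch the lips, leave both pucks sitting in their recesses, leave the petri dish, vial and memory stick where they are, and finish clear of everything.

Things in the scene. Friction and masses are not known exactly. Their poses are not given: they have to be found in the camera images.
- rack: low specimen rack fixed to the desk: dark base plate 180 (x) x 216 (y) mm, two 92 mm wide trays side by side (which is left varies), a clear dust cover, top 52 mm above the desk, over its rear 120 mm. Origin at the centre of the underside; +x points to its closed back, -x to its open front on the robot's side, the way both trays slide out.
- green_tray (a joint): green tray's slide along its rail, m: 0 = fully home under the cover, grows as the tray comes out toward the front (the rack's -x), 0.085 = out against its stop. Friction of about 2.5 N holds it wherever it is left; no spring. It starts home or nearly so.
- green_lip (a point): middle of the green plastic lip standing up across the front end of the green tray, moving with it; axes as the rack's. The lip is 92 mm wide (y), 6 mm thick (x); this point is mid-thickness, 30 mm above the desk. Lip top 40 mm, flat tray plate behind it 20 mm above the desk.
- green_lip_back: inner (rear) 3 mm leaf of the green lip, the face a fingertip hooks; origin at the middle of its lower edge, on the plate. With the tray home, a gap 54 mm deep (x), open from above, lies between the lip's back and the front edge of the clear cover; the flat plate is its floor.
- green_lip_front: outer (front) 3 mm leaf of the green lip, 4 mm lower than the inner one; origin at the middle of its lower edge, 10 mm above the desk
- green_seat (a point): centre of the floor of the recess (66 x 50 mm, 6 mm deep) in the green tray in which the green puck stands, 94 mm behind the lip's middle and 14 mm above the desk; moves with the tray, axes as the rack's
- orange_tray (a joint): orange tray's slide along its rail, m: 0 = fully home under the cover, grows as the tray comes out toward the front (the rack's -x), 0.085 = out against its stop. Friction of about 2.5 N holds it wherever it is left; no spring. It starts part way out.
- orange_lip (a point): middle of the orange plastic lip standing up across the front end of the orange tray, moving with it; axes as the rack's. The lip is 92 mm wide (y), 6 mm thick (x); this point is mid-thickness, 30 mm above the desk. Lip top 40 mm, flat tray plate behind it 20 mm above the desk.
- orange_lip_back: inner (rear) 3 mm leaf of the orange lip, the face a fingertip hooks; origin at the middle of its lower edge, on the plate. With the tray home, a gap 54 mm deep (x), open from above, lies between the lip's back and the front edge of the clear cover; the flat plate is its floor.
- orange_lip_front: outer (front) 3 mm leaf of the orange lip, 4 mm lower than the inner one; origin at the middle of its lower edge, 10 mm above the desk
- orange_seat (a point): centre of the floor of the recess (66 x 50 mm, 6 mm deep) in the orange tray in which the orange puck stands, 94 mm behind the lip's middle and 14 mm above the desk; moves with the tray, axes as the rack's
- green_puck: green resin specimen puck, 30 mm diameter, 16 mm high, standing loose anywhere in the recess of the green tray; origin at the centre of its underside
- orange_puck: orange resin specimen puck, 25 mm diameter, 20 mm high, standing loose anywhere in the recess of the orange tray; origin at the centre of its underside
- petri_dish: bystander: clear petri dish, 58 mm diameter, 14 mm high, standing loose on top of the cover toward its back; origin at the centre of its underside
- vial: bystander: glass vial with a black cap, 23 mm diameter, 58 mm high, standing on the desk to the right of the cover; origin at the centre of its underside
- usb_stick: bystander: blue memory stick, 18 x 53 x 8 mm, lying on the desk to the left of the cover; origin at the centre of its underside

How it is judged:
On the way, in this order (a step that is already met when the one before it is completed fails the run):
1. the orange tray is pushed fully home (within 5 mm) while the green one is still in (less than 15 mm out) (value of joint orange_tray below 0.005 m and value of joint green_tray below 0.015 m), for 0.2 s.
2. a finger bears on the back of the green lip while the green tray is on its way out (20 mm or more) (contact force between the fingers and green_lip_back above 0.3 N and value of joint green_tray above 0.02 m), for 0.02 s.
At the end, for the whole second after the job is handed in: The green tray is out to its stop (80 mm or more of 85) and at rest, the orange tray is home (within 5 mm), and each puck lies in its recess (base within 28 mm of the recess centre, not raised by 4 mm) (value of joint green_tray above 0.08 m and value of joint orange_tray below 0.005 m and velocity of joint green_tray below 0.005 m/s and distance between green_puck and green_seat below 0.028 m and z of green_puck in the frame of green_seat below 0.004 m and distance between orange_puck and orange_seat below 0.028 m and z of orange_puck in the frame of orange_seat below 0.004 m); the robot touches nothing.
It fails at once if a puck is lifted or knocked out of its recess (distance between green_puck and green_seat above 0.03 m or z of green_puck in the frame of green_seat above 0.005 m or distance between orange_puck and orange_seat above 0.03 m or z of orange_puck in the frame of orange_seat above 0.005 m).
It fails at once if a lip is pinched between the fingers (pressed on its front and its back at once) ((contact force between the fingers and green_lip_front above 1.5 N and contact force between the fingers and green_lip_back above 1.5 N) or (contact force between the fingers and orange_lip_front above 1.5 N and contact force between the fingers and orange_lip_back above 1.5 N)).
It fails at once if the petri dish, vial or memory stick is shifted by more than 15 mm (distance of any of petri_dish, vial, usb_stick from where it was at the start of the episode above 0.015 m).
It fails at once if the petri dish, vial or memory stick is knocked over (angle between any of petri_dish, vial, usb_stick's own z axis and vertical above 0.5 rad).
It also fails if it takes over 48 s, if anything falls off the work surface, if the arm or the gripper's body presses on something with over 40 N, if the wrist force passes 120 N, or if a joint passes its speed limit or range.

## Working session

There is one attempt and no reset: what is moved stays moved. The work goes in short steps, Python scripts to look and compute and a tool call to move; the robot and the scene stay as the last step left them, time stands still between calls to the robot, and variables do not carry over. Pictures are saved under pics/ and viewed, about 8 in all and at most 12, crops included, and the job is handed in when it is done.

Besides the shell and the picture viewer there is one more tool, called after "Request:" as a command line: name --argument value ..., lists and objects as JSON in quotes. play_rows: Moves the arm, as the interface text tells. Shift numbers are shares of 2.5 cm and turn numbers shares of 90 degrees, none past 1 either way. Its arguments: {"type":"object","properties":{"targets":{"type":"array"},"newtons":{"type":"number"}},"required":["targets"]}

```bash
mkdir -p pics; ls
python3 - <<'E'
from bench import *
import cv2,numpy as np
s=get_state(); print({k:np.round(v,3) for k,v in s.items()}, grip_point_offset if not callable(grip_point_offset) else grip_point_offset())
for n in("scene","side"):
    im=get_image(n); cv2.imwrite(f"pics/{n}0.png",im); c=calibration(n); print(n,c, -cv2.Rodrigues(np.array(c['rvec']))[0].T@np.array(c['tvec']))
print(calibration("wrist"))
E
```

```text
pics
{'time': np.float64(0.0), 'joint_positions': array([-1.268,  0.322, -0.07 ,  1.452,  0.023,  1.371, -0.057]), 'qd': array([-0.   ,  0.   , -0.002, -0.001,  0.003, -0.   , -0.002]), 'joint_torque': array([ 0.0000e+00, -4.9128e+01, -4.0400e-01, -3.1254e+01, -6.4000e-02,
        4.4000e-02,  0.0000e+00]), 'position': array([0.185, 0.623, 0.221]), 'tool_rot': array([-0.995,  1.334,  0.993]), 'ft_force': array([0.211, 0.579, 0.09 ]), 'torque': array([ 0.042, -0.007, -0.015]), 'grip_width': np.float64(1.0)} 0.0187
scene {'fx': 441.8554708821578, 'fy': 441.8554708821578, 'cx': 317.0738709387136, 'cy': 200.607266568349, 'dist_coeffs': array([-0.07280502,  0.        ,  0.        ,  0.        ,  0.        ]), 'rvec': array([ 1.9856096 , -1.42596676,  0.55656409]), 'tvec': array([-0.35020912,  0.42116733,  0.52747306])} [ 0.05636212 -0.36502282  0.66470883]
side {'fx': 504.2631560480819, 'fy': 504.2631560480819, 'cx': 319.8399755826754, 'cy': 198.3392247587754, 'dist_coeffs': array([-0.01120197,  0.        ,  0.        ,  0.        ,  0.        ]), 'rvec': array([ 1.65401556, -1.72148718,  0.81729869]), 'tvec': array([-0.134235  ,  0.45050345,  0.51936597])} [-0.12914838 -0.13661214  0.67481199]
{'fx': 345.71353836198006, 'fy': 345.71353836198006, 'cx': 321.19884491949176, 'cy': 196.54311713060724, 'dist_coeffs': array([0.01596489, 0.        , 0.        , 0.        , 0.        ]), 'hand_eye': array([[ 1.85383058e-03, -2.63842119e-01,  9.64564098e-01,
        -1.63068433e-01],
       [-1.25202649e-03, -9.64565612e-01, -2.63840127e-01,
         7.06239402e-02],
       [ 9.99997498e-01, -7.18544907e-04, -2.11847855e-03,
        -4.54411316e-04],
       [ 0.00000000e+00,  0.00000000e+00,  0.00000000e+00,
         1.00000000e+00]])}
```

View pics/scene0.png

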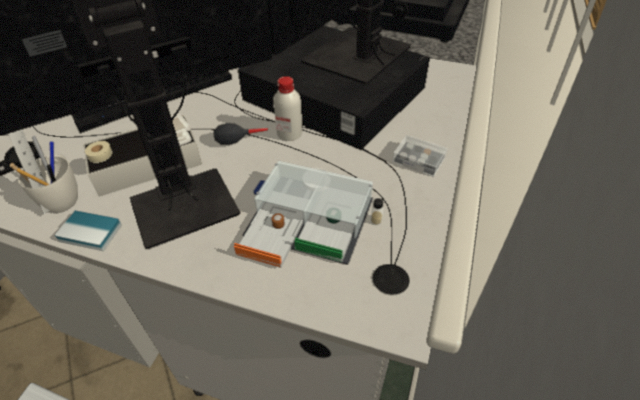

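View pics/side0.png

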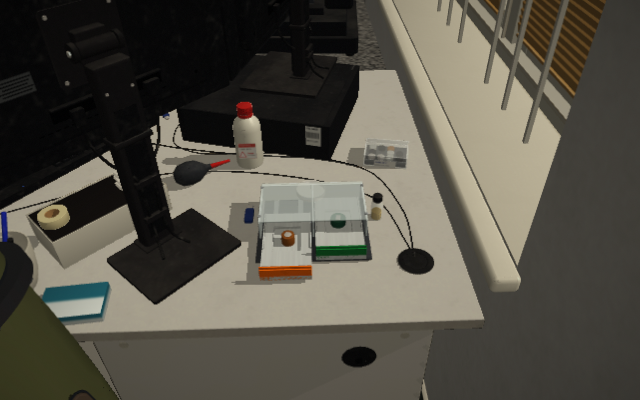

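The scene shows the orange tray on the left (lip about (258,255) in scene, (285,271) in side) part way out. The green tray is on the right with its lip at (318,247) and (341,251). The monitor and its stand are left of the rack, between it and the arm. Next I measure the lips and the obstacles.

```bash
cat > h.py <<'E'
from bench import *
import cv2,numpy as np
from scipy.spatial.transform import Rotation as R
def cam(n,st=None):
    c=calibration(n);K=np.array([[c['fx'],0,c['cx']],[0,c['fy'],c['cy']],[0,0,1]]);D=np.array(c['dist_coeffs'])
    if n!='wrist':
        Rm=cv2.Rodrigues(np.array(c['rvec']))[0].T; return K,D,Rm,-Rm@np.array(c['tvec'])
    H=np.array(c['hand_eye']);Rt=R.from_rotvec(st['tool_rot']).as_matrix()
    return K,D,Rt@H[:3,:3],Rt@H[:3,3]+st['position']
def ray(px,C):
    K,D,Rm,o=C
    u=cv2.undistortPoints(np.array(px,float).reshape(-1,1,2),K,D).reshape(-1,2)
    return o,(Rm@np.c_[u,np.ones(len(u))].T).T
def plane(px,C,z):
    o,d=ray(px,C); return o+d*((z-o[2])/d[:,2])[:,None]
def proj(P,C):
    K,D,Rm,o=C; return cv2.projectPoints(np.array(P,float).reshape(-1,3),cv2.Rodrigues(Rm.T)[0],-Rm.T@o,K,D)[0].reshape(-1,2)
def lipmask(im,c):
    h=cv2.cvtColor(im,cv2.COLOR_BGR2HSV)
    m=cv2.inRange(h,(3,170,90),(16,255,255)) if c=='o' else cv2.inRange(h,(50,130,40),(85,255,255))
    n,l,s,_=cv2.connectedComponentsWithStats(m); i=1+np.argmax(s[1:,4]); return (l==i).astype(np.uint8),s[i]
E
python3 - <<'E'
from h import *
for n in("scene","side"):
    im=cv2.imread(f"pics/{n}0.png");C=cam(n)
    for c in'og':
        m,s=lipmask(im,c); cs=cv2.findContours(m,0,2)[0][0]
        p=cs.reshape(-1,2).astype(float)
        L=p[p[:,0]<=p[:,0].min()+2]; Rr=p[p[:,0]>=p[:,0].max()-2]
        tl=L[L[:,1].argmin()];tr=Rr[Rr[:,1].argmin()];bl=L[L[:,1].argmax()];br=Rr[Rr[:,1].argmax()]
        print(n,c,s,tl,tr,bl,br,'\n top@.04',plane([tl,tr],C,.04).round(4).tolist(),'bottom@.01',plane([bl,br],C,.01).round(4).tolist())
# scene objects by rays
C=cam("scene")
print("stand base corners z0",plane([[130,207],[215,172],[239,208],[145,243]],C,.01).round(3).tolist())
print("vial base, usb, bottle, lampbase, edge",plane([[377,222],[259,190],[288,138],[391,280],[428,362],[300,320]],C,0).round(3).tolist())
C=cam("side")
print("stand base",plane([[109,255],[186,212],[240,243],[156,297]],C,.01).round(3).tolist(),plane([[376,218],[249,217],[249,166],[415,262],[480,322],[100,328]],C,0).round(3).tolist())
# cover top corners
print("cover side",plane([[263,185],[362,184],[312,228],[366,228],[260,228]],C,.052).round(4).tolist())
st=get_state();print(R.from_rotvec(st['tool_rot']).as_matrix().round(3))
for n in("scene","side"):print(n,proj([st['position'],st['position']+[0,0,.2],[0,0,0.3]],cam(n)).round(0).tolist())
for n in("wrist",):
    im=get_image(n);cv2.imwrite("pics/w0.png",im)
E
```

```text
scene o [234 244  46  20 372] [235. 244.] [278. 256.] [236. 252.] [279. 263.] 
 top@.04 [[0.4772, -0.0487, 0.04], [0.4768, -0.1335, 0.04]] bottom@.01 [[0.4807, -0.0438, 0.01], [0.4828, -0.1302, 0.01]]
scene g [295 238  46  20 392] [296. 238.] [340. 251.] [296. 248.] [339. 257.] 
 top@.04 [[0.5251, -0.149, 0.04], [0.5217, -0.234, 0.04]] bottom@.01 [[0.525, -0.1473, 0.01], [0.5302, -0.2301, 0.01]]
side o [259 266  53  13 525] [259. 267.] [311. 266.] [261. 277.] [309. 274.] 
 top@.04 [[0.4799, -0.0465, 0.04], [0.4782, -0.1363, 0.04]] bottom@.01 [[0.4842, -0.0472, 0.01], [0.4876, -0.1323, 0.01]]
side g [316 245  51  11 469] [316. 247.] [366. 245.] [316. 255.] [365. 254.] 
 top@.04 [[0.5247, -0.1462, 0.04], [0.5258, -0.2366, 0.04]] bottom@.01 [[0.5345, -0.1461, 0.01], [0.5329, -0.2369, 0.01]]
stand base corners z0 [[0.516, 0.222, 0.01], [0.668, 0.102, 0.01], [0.585, 0.001, 0.01], [0.444, 0.135, 0.01]]
vial base, usb, bottle, lampbase, edge [[0.644, -0.275, 0.0], [0.655, -0.011, 0.0], [0.844, -0.003, 0.0], [0.517, -0.331, 0.0], [0.385, -0.42, 0.0], [0.392, -0.205, 0.0]]
stand base [[0.552, 0.24, 0.01], [0.67, 0.117, 0.01], [0.573, -0.002, 0.01], [0.446, 0.13, 0.01]] [[0.645, -0.272, 0.0], [0.66, -0.012, 0.0], [0.843, 0.002, -0.0], [0.518, -0.328, 0.0], [0.378, -0.41, 0.0], [0.393, 0.211, 0.0]]
cover side [[0.6988, -0.0428, 0.052], [0.6924, -0.2456, 0.052], [0.5627, -0.1402, 0.052], [0.5581, -0.2394, 0.052], [0.5671, -0.0442, 0.052]]
[[-0.    -0.959  0.285]
 [-0.002  0.285  0.959]
 [-1.    -0.    -0.002]]
scene [[-208.0, 202.0], [-284.0, 108.0], [-122.0, 462.0]]
side [[-413.0, 371.0], [-635.0, 229.0], [113.0, 525.0]]
```

View pics/w0.png

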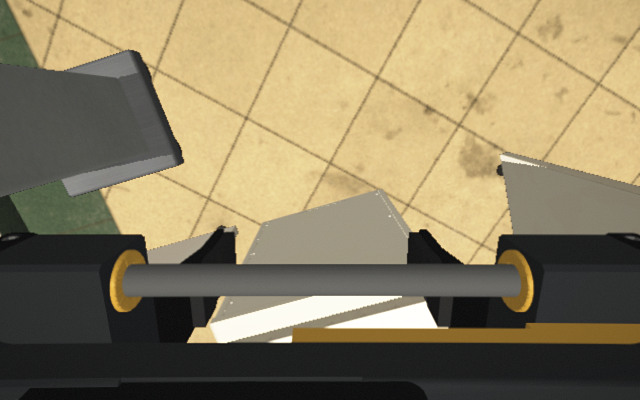

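Run:
```python
from h import *
S=cam("scene");T=cam("side")
def tri(a,b):
    o1,d1=ray([a],S);o2,d2=ray([b],T);d1=d1[0];d2=d2[0]
    t=np.linalg.lstsq(np.c_[d1,-d2],o2-o1,rcond=None)[0];p,q=o1+t[0]*d1,o2+t[1]*d2
    return ((p+q)/2).round(3),np.linalg.norm(p-q).round(3)
print("cap bottle top",tri((286,81),(244,106)))
print("mount knob",tri((95,20),(80,45)))
# panel bottom edge line
n=[]
for C,a,b in((S,(10,127),(230,70)),(T,(5,203),(165,115))):
    o,d=ray([a,b],C);nn=np.cross(d[0],d[1]);n.append((nn/np.linalg.norm(nn),nn@o/np.linalg.norm(nn)))
A=np.array([n[0][0],n[1][0]]);b=np.array([n[0][1],n[1][1]])
d=np.cross(*A);d/=np.linalg.norm(d);p=np.linalg.lstsq(A,b,rcond=None)[0]
o,r=ray([(10,127),(230,70)],S)
for ri in r:
    t=np.linalg.lstsq(np.c_[ri,-d],p-o,rcond=None)[0];print("edge",(o+t[0]*ri).round(3))
print("cup base, book corners, box",plane([[58,207],[28,200],[55,235],[120,220],[95,210],[110,247],[95,210]],S,0).round(3).tolist())
print("column foot",plane([[160,195],[185,185]],S,.01).round(3).tolist())
print("column z.3 if upright (px scene)",proj([[.58,.11,.01],[.58,.11,.3],[.58,.11,.4]],S).round().tolist())
```

```text
cap bottle top (array([0.866, 0.   , 0.144]), np.float64(0.0))
mount knob (array([0.562, 0.176, 0.402]), np.float64(0.012))
edge [0.295 0.064 0.406]
edge [0.819 0.112 0.179]
cup base, book corners, box [[0.472, 0.385, 0.0], [0.467, 0.469, 0.0], [0.407, 0.334, 0.0], [0.485, 0.228, 0.0], [0.491, 0.299, 0.0], [0.418, 0.203, 0.0], [0.491, 0.299, 0.0]]
column foot [[0.567, 0.18, 0.01], [0.611, 0.145, 0.01]]
column z.3 if upright (px scene) [[192.0, 198.0], [154.0, 75.0], [136.0, 16.0]]
```

Request:
play_rows --targets '[{"claw": 1, "linear": [-0.5, 0, 0], "rotation": [-0.062, 0, 0]}, {"claw": 1, "linear": [-0.5, 0, 0], "rotation": [-0.062, 0, 0]}, {"claw": 1, "linear": [0, 0, 0], "rotation": [-0.062, 0, 0]}]' --newtons 10

```text
time: 0.4
position: [0.1846, 0.6214, 0.2449]
tool_rot: [-1.223, 1.209, 1.217]
ft_force: [0.0, 0.3, 0.3]
grip_width: 0.857
```

Run:
```python
from h import *
S=cam("scene");T=cam("side")
nn=np.array([.62,.79,0]);
for p0 in([.60,.20,0],[.63,.23,0],[.66,.26,0]):
    for C,px in((S,[(2,129),(120,98),(230,70)]),(T,[(3,204),(165,115)])):
        o,d=ray(px,C); print(p0,(o+d*((np.array(p0)-o)@nn/(d@nn))[:,None]).round(3).tolist())
```

```text
[0.6, 0.2, 0] [[0.43, 0.333, 0.25], [0.587, 0.21, 0.233], [0.76, 0.075, 0.217]]
[0.6, 0.2, 0] [[0.457, 0.312, 0.213], [0.698, 0.123, 0.22]]
[0.63, 0.23, 0] [[0.451, 0.371, 0.228], [0.616, 0.241, 0.21], [0.798, 0.098, 0.193]]
[0.63, 0.23, 0] [[0.491, 0.339, 0.186], [0.746, 0.139, 0.193]]
[0.66, 0.26, 0] [[0.471, 0.409, 0.205], [0.644, 0.272, 0.187], [0.836, 0.122, 0.169]]
[0.66, 0.26, 0] [[0.526, 0.365, 0.159], [0.795, 0.154, 0.166]]
```

Request:
play_rows --targets '[{"claw": 1, "linear": [0, 0, -1], "rotation": [0, 0, 0]}, {"claw": 1, "linear": [0, 0, -1], "rotation": [0, 0, 0]}, {"claw": 1, "linear": [0, 0, -1], "rotation": [0, 0, 0]}, {"claw": 1, "linear": [0, 0, -1], "rotation": [0, 0, 0]}, {"claw": 1, "linear": [0, 0, -1], "rotation": [0, 0, 0]}, {"claw": 1, "linear": [0, 0, -1], "rotation": [0, 0, 0]}, {"claw": 1, "linear": [0, 0, -1], "rotation": [0, 0, 0]}, {"claw": 1, "linear": [0, 0, -1], "rotation": [0, 0, 0]}]'

```text
time: 1.07
position: [0.1861, 0.4159, 0.241]
tool_rot: [-1.232, 1.21, 1.226]
ft_force: [-0.2, 0.4, 1.3]
grip_width: 0.251
```

Request:
play_rows --targets '[{"claw": 1, "linear": [0, 0, 0], "rotation": [-0.079, 0, 0]}, {"claw": 1, "linear": [0, 0, 0], "rotation": [-0.079, 0, 0]}, {"claw": 1, "linear": [0, 0, 0], "rotation": [-0.079, 0, 0]}, {"claw": 1, "linear": [0, 0, 0], "rotation": [-0.079, 0, 0]}, {"claw": 1, "linear": [0, 0, 0], "rotation": [-0.079, 0, 0]}, {"claw": 1, "linear": [0, 0, 0], "rotation": [-0.079, 0, 0]}, {"claw": 1, "linear": [0, 0, 0], "rotation": [-0.079, 0, 0]}]'

```text
time: 1.65
position: [0.1871, 0.4079, 0.2406]
tool_rot: [-1.839, 0.654, 1.84]
ft_force: [0.0, 0.9, 0.2]
grip_width: 0.004
```

Run:
```python
from h import *
st=get_state();print(st['position'].round(3) if hasattr(st['position'],'round') else st['position'],R.from_rotvec(st['tool_rot']).as_matrix().round(3),np.round(st['joint_positions'],2),np.round(st['ft_force'],1))
im=np.hstack([cv2.resize(get_image(n),(400,250)) for n in("scene","side")])
w=cv2.resize(get_image("wrist"),(480,300));o=np.zeros((550,800,3),np.uint8);o[:250]=im;o[250:,:480]=w;cv2.imwrite("pics/c1.png",o)
```

```text
[0.187 0.408 0.241] [[-0.005 -0.621 -0.784]
 [-0.013 -0.784  0.621]
 [-1.     0.014 -0.004]] [-1.17 -0.1  -0.03  1.88 -0.    1.38  1.27] [0.  0.9 0.2]
```

View pics/c1.png

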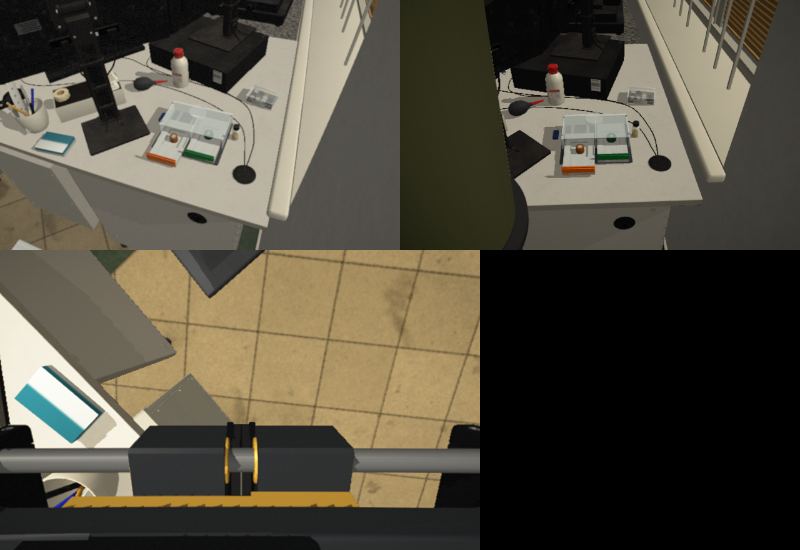

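Request:
play_rows --targets '[{"claw": 1, "linear": [0, 0.2, -1], "rotation": [0, 0, 0]}, {"claw": 1, "linear": [0, 0.2, -1], "rotation": [0, 0, 0]}, {"claw": 1, "linear": [0, 0, -1], "rotation": [0, 0, 0]}, {"claw": 1, "linear": [0, 0, -1], "rotation": [0, 0, 0]}, {"claw": 1, "linear": [0, 0, -1], "rotation": [0, 0, 0]}, {"claw": 1, "linear": [0, 0, -1], "rotation": [0, 0, 0]}, {"claw": 1, "linear": [0, 0, -1], "rotation": [0, 0, 0]}, {"claw": 1, "linear": [0, 0, -1], "rotation": [0, 0, 0]}, {"claw": 1, "linear": [0, 0, -1], "rotation": [0, 0, 0]}]'

```text
time: 2.55
position: [0.3553, 0.2546, 0.2408]
tool_rot: [-1.817, 0.678, 1.821]
ft_force: [1.2, 0.5, -0.6]
grip_width: 0.007
```

Request:
play_rows --targets '[{"claw": 1, "linear": [0, 0.6, -0.85], "rotation": [0, 0, 0]}, {"claw": 1, "linear": [0, 0.6, -0.85], "rotation": [0, 0, 0]}, {"claw": 1, "linear": [0, 0.6, -0.85], "rotation": [0, 0, 0]}, {"claw": 1, "linear": [0, 0.6, -0.85], "rotation": [0, 0, 0]}, {"claw": 1, "linear": [0, 0.6, -0.85], "rotation": [0, 0, 0]}, {"claw": 1, "linear": [0, 0.6, -0.85], "rotation": [0, 0, 0]}, {"claw": 1, "linear": [0, 0.6, -0.85], "rotation": [0, 0, 0]}, {"claw": 1, "linear": [0, 0.6, -0.85], "rotation": [0, 0, 0]}]'

```text
time: 3.22
position: [0.4085, 0.0431, 0.2424]
tool_rot: [-1.796, 0.703, 1.798]
ft_force: [-0.2, -0.5, 0.5]
grip_width: 0.006
```

Request:
play_rows --targets '[{"claw": 1, "linear": [0, 0.3, -0.4], "rotation": [0.079, 0, 0]}, {"claw": 1, "linear": [0, 0.3, -0.4], "rotation": [0.079, 0, 0]}, {"claw": 1, "linear": [0, 0.3, -0.4], "rotation": [0.079, 0, 0]}, {"claw": 1, "linear": [0, 0, -0.4], "rotation": [0.079, 0, 0]}, {"claw": 1, "linear": [0, 0, -0.4], "rotation": [0.079, 0, 0]}, {"claw": 1, "linear": [0, 0, -0.4], "rotation": [0.079, 0, 0]}, {"claw": 1, "linear": [0, 0, -0.4], "rotation": [0.079, 0, 0]}, {"claw": 1, "linear": [0, 0, 0], "rotation": [0, 0, 0]}]'

```text
time: 3.88
position: [0.4221, -0.0436, 0.2438]
tool_rot: [-1.174, 1.244, 1.166]
ft_force: [-0.8, 0.6, 0.0]
grip_width: 0.005
```

Run:
```python
from h import *
st=get_state();print(np.round(st['position'],4),R.from_rotvec(st['tool_rot']).as_matrix().round(3),np.round(st['joint_positions'],2),np.round(st['ft_force'],1))
w=get_image("wrist");cv2.imwrite("pics/w2.png",w);C=cam("wrist",st)
for c in'og':
    m,s=lipmask(w,c);print(c,s)
print(proj([st['position']],C))
```

```text
[ 0.4221 -0.0436  0.2438] [[-0.003 -0.998  0.055]
 [-0.01   0.055  0.998]
 [-1.     0.003 -0.01 ]] [-0.58 -0.23  0.53  1.95  0.13  1.4   1.43] [-0.8  0.6  0. ]
o [244 212  81  15 858]
g [165 257  13   7  52]
[[323.50346418 246.31614089]]
```

View pics/w2.png

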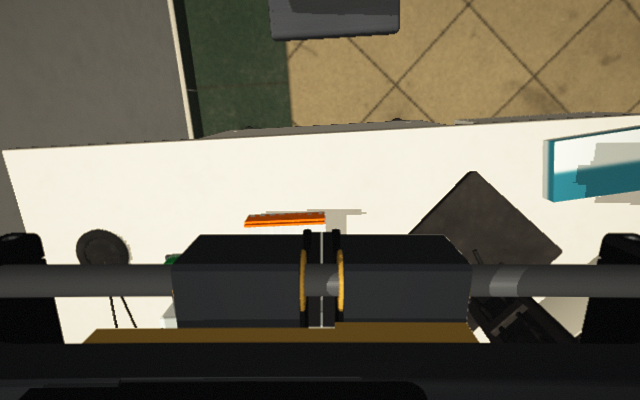

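The wrist view shows the orange lip at about (285,219), ahead of and to the right of the tip. I compare this with the earlier estimate, then descend in front of the lip.

Run:
```python
from h import *
st=get_state();w=cv2.imread("pics/w2.png");C=cam("wrist",st);m,s=lipmask(w,'o')
r=cv2.minAreaRect(cv2.findContours(m,0,2)[0][0]);b=cv2.boxPoints(r);print(r,plane(b,C,.038).round(4).tolist())
```

```text
((283.88214111328125, 219.1715545654297), (11.739812850952148, 80.26367950439453), 87.61405944824219) [[0.4684, -0.1356, 0.038], [0.4687, -0.0454, 0.038], [0.4826, -0.0455, 0.038], [0.4823, -0.1366, 0.038]]
```

Request:
play_rows --targets '[{"claw": 1, "linear": [0.9, -0.1, -0.5], "rotation": [0, 0, 0]}, {"claw": 1, "linear": [0.9, 0, -0.5], "rotation": [0, 0, 0]}, {"claw": 1, "linear": [0.9, 0, -0.5], "rotation": [0, 0, 0]}, {"claw": 1, "linear": [0.9, 0, -0.3], "rotation": [0, 0, 0]}, {"claw": 1, "linear": [0.9, 0, 0], "rotation": [0, 0, 0]}, {"claw": 1, "linear": [0.9, 0, 0], "rotation": [0, 0, 0]}, {"claw": 1, "linear": [0.9, 0, 0], "rotation": [0, 0, 0]}]'

```text
time: 4.52
position: [0.4281, -0.084, 0.0862]
tool_rot: [-1.195, 1.218, 1.176]
ft_force: [-0.2, -0.1, 0.2]
grip_width: 0.004
```

Request:
play_rows --targets '[{"claw": 1, "linear": [0.9, 0, -0.2], "rotation": [0, 0, 0]}, {"claw": 1, "linear": [0.9, 0, 0], "rotation": [0, 0, 0]}, {"claw": 1, "linear": [0.7, 0, 0], "rotation": [0, 0, 0]}, {"claw": 1, "linear": [0, 0, 0], "rotation": [0, 0, 0]}]'

```text
time: 4.85
position: [0.4254, -0.0852, 0.0173]
tool_rot: [-1.199, 1.216, 1.189]
ft_force: [-1.1, 0.0, 0.2]
grip_width: 0.003
```

Request:
play_rows --targets '[{"claw": 1, "linear": [-0.12, -0.6, 0], "rotation": [0, 0, 0]}, {"claw": 1, "linear": [0, -0.6, -0.1], "rotation": [0, 0, 0]}, {"claw": 1, "linear": [0, -0.4, 0], "rotation": [0, 0, 0]}, {"claw": 1, "linear": [0, -0.4, 0], "rotation": [0, 0, 0]}, {"claw": 1, "linear": [0, -0.4, 0], "rotation": [0, 0, 0]}, {"claw": 1, "linear": [0, -0.4, 0], "rotation": [0, 0, 0]}]'

```text
time: 5.35
position: [0.4919, -0.085, 0.0204]
tool_rot: [-1.198, 1.22, 1.207]
ft_force: [-4.5, -2.5, -0.3]
grip_width: 0.007
```

Request:
play_rows --targets '[{"claw": 1, "linear": [0, -0.3, 0], "rotation": [0, 0, 0]}, {"claw": 1, "linear": [0, -0.3, 0], "rotation": [0, 0, 0]}, {"claw": 1, "linear": [0, -0.2, 0], "rotation": [0, 0, 0]}]'

```text
time: 5.6
position: [0.5136, -0.0851, 0.0205]
tool_rot: [-1.198, 1.221, 1.209]
ft_force: [-3.1, -1.1, 0.2]
grip_width: 0.009
```

Request:
play_rows --targets '[{"claw": 1, "linear": [0, -0.2, 0], "rotation": [0, 0, 0]}, {"claw": 1, "linear": [0, -0.2, 0], "rotation": [0, 0, 0]}]'

```text
time: 5.77
position: [0.514, -0.0849, 0.0194]
tool_rot: [-1.184, 1.236, 1.228]
ft_force: [-16.4, -1.0, 14.8]
grip_width: 0.007
```

Request:
play_rows --targets '[{"claw": 1, "linear": [0, -0.1, 0], "rotation": [0, 0, 0]}, {"claw": 1, "linear": [0, 0, 0], "rotation": [0, 0, 0]}, {"claw": 1, "linear": [0, 0, 0], "rotation": [0, 0, 0]}, {"claw": 1, "linear": [0, 0.5, 0], "rotation": [0, 0, 0]}, {"claw": 1, "linear": [-0.3, 1, 0], "rotation": [0, 0, 0]}, {"claw": 1, "linear": [-1, 0.5, 0], "rotation": [0, 0, 0]}, {"claw": 1, "linear": [-1, 0, 0], "rotation": [0, 0, 0]}, {"claw": 1, "linear": [-1, 0, 0], "rotation": [0, 0, 0]}, {"claw": 1, "linear": [-1, 0, 0], "rotation": [0, 0, 0]}]'

```text
time: 6.52
position: [0.4696, -0.0816, 0.1297]
tool_rot: [-1.181, 1.235, 1.232]
ft_force: [-0.1, -0.0, -0.2]
grip_width: 0.006
```

Run:
```python
from h import *
st=get_state();print(np.round(st['position'],4),R.from_rotvec(st['tool_rot']).as_matrix().round(3),np.round(st['ft_force'],1))
ims={n:get_image(n) for n in("scene","side","wrist")}
for n in ims:
    C=cam(n,st)
    for c in'og':
        m,s=lipmask(ims[n],c)
        if s[4]<200: continue
        b=cv2.boxPoints(cv2.minAreaRect(cv2.findContours(m,0,2)[0][0]));print(n,c,s,plane(b,C,.038).round(3).tolist())
o=np.vstack([ims["scene"][130:330,150:470],ims["side"][140:300,200:520]]);cv2.imwrite("pics/c3.png",cv2.resize(o,(532,600)))
```

```text
[ 0.4696 -0.0816  0.1297] [[-0.035 -0.999  0.009]
 [ 0.007  0.009  1.   ]
 [-0.999  0.036  0.007]] [-0.1 -0.  -0.2]
scene o [247 224  43  19 305] [[0.514, -0.051, 0.038], [0.531, -0.047, 0.038], [0.529, -0.137, 0.038], [0.513, -0.14, 0.038]]
scene g [295 238  46  20 387] [[0.504, -0.151, 0.038], [0.527, -0.148, 0.038], [0.524, -0.236, 0.038], [0.502, -0.238, 0.038]]
side o [260 246  52  12 509] [[0.534, -0.045, 0.038], [0.53, -0.137, 0.038], [0.502, -0.137, 0.038], [0.506, -0.047, 0.038]]
side g [316 245  51  11 468] [[0.529, -0.146, 0.038], [0.528, -0.237, 0.038], [0.505, -0.235, 0.038], [0.506, -0.146, 0.038]]Traceback (most recent call last):
  File "<stdin>", line 7, in <module>
  File "h.py", line 21, in lipmask
    n,l,s,_=cv2.connectedComponentsWithStats(m); i=1+np.argmax(s[1:,4]); return (l==i).astype(np.uint8),s[i]
                                                     ~~~~~~~~~^^^^^^^^^
    return _wrapfunc(a, 'argmax', axis=axis, out=out, **kwds)
    return bound(*args, **kwds)
ValueError: attempt to get argmax of an empty sequence
```

Both views put the orange lip level with the green one (back edge at x about 0.530), and it stopped hard at 16 N, so the orange tray is home. Now I move above the green gap and straighten the small tilt.

Request:
play_rows --targets '[{"claw": 1, "linear": [0, -0.66, -0.87], "rotation": [0, 0, -0.022]}, {"claw": 1, "linear": [0, -0.66, -0.87], "rotation": [0, 0, 0]}, {"claw": 1, "linear": [0, -0.66, -0.87], "rotation": [0, 0, 0]}, {"claw": 1, "linear": [0, -0.66, -0.87], "rotation": [0, 0, 0]}, {"claw": 1, "linear": [0, -0.66, -0.87], "rotation": [0, 0, 0]}, {"claw": 1, "linear": [0, 0, 0], "rotation": [0, 0, 0]}]'

```text
time: 7.17
position: [0.5601, -0.1891, 0.1253]
tool_rot: [-1.208, 1.192, 1.207]
ft_force: [-0.7, -0.1, 0.5]
grip_width: 0.008
```

Run:
```python
from h import *
st=get_state();print(np.round(st['position'],4),R.from_rotvec(st['tool_rot']).as_matrix().round(3),np.round(st['ft_force'],1))
ims={n:get_image(n) for n in("scene","side")}
o=np.vstack([ims["scene"][130:330,150:470],ims["side"][140:300,200:520]]);cv2.imwrite("pics/c3.png",cv2.resize(o,(532,600)))
```

```text
[ 0.5601 -0.1891  0.1253] [[ 0.011 -1.    -0.002]
 [ 0.011 -0.002  1.   ]
 [-1.    -0.012  0.011]] [-0.7 -0.1  0.5]
```

View pics/c3.png

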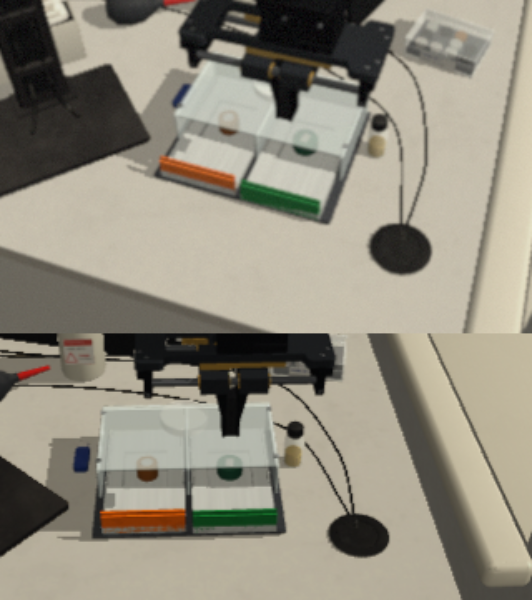

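The crop shows both lips level, both pucks in their recesses, and the fingertip above the green gap at about (285,110). I shift 11 mm forward and descend behind the lip.

Request:
play_rows --targets '[{"claw": 1, "linear": [0.6, 0.45, 0], "rotation": [0, 0, 0]}, {"claw": 1, "linear": [0.9, 0, 0], "rotation": [0, 0, 0]}, {"claw": 1, "linear": [0.5, 0, 0], "rotation": [0, 0, 0]}, {"claw": 1, "linear": [0, 0, 0], "rotation": [0, 0, 0]}]'

```text
time: 7.6
position: [0.5462, -0.1795, 0.0718]
tool_rot: [-1.204, 1.186, 1.217]
ft_force: [-1.1, 0.6, 0.1]
grip_width: 0.006
```

Request:
play_rows --targets '[{"claw": 1, "linear": [0.3, -0.15, -0.3], "rotation": [0, 0, 0]}, {"claw": 1, "linear": [0.8, 0, 0], "rotation": [0, 0, 0]}, {"claw": 1, "linear": [0.5, 0, 0], "rotation": [0, 0, 0]}, {"claw": 1, "linear": [0, 0, 0], "rotation": [0, 0, 0]}]'

```text
time: 7.93
position: [0.5513, -0.1819, 0.0315]
tool_rot: [-1.206, 1.179, 1.221]
ft_force: [-0.2, -0.2, -0.2]
grip_width: 0.005
```

Request:
play_rows --targets '[{"claw": 1, "linear": [0.2, 0, 0], "rotation": [0, 0, 0]}, {"claw": 1, "linear": [0, 0.3, 0], "rotation": [0, 0, 0]}, {"claw": 1, "linear": [0, 0.3, 0], "rotation": [0, 0, 0]}, {"claw": 1, "linear": [0, 0.3, 0], "rotation": [0, 0, 0]}, {"claw": 1, "linear": [0, 0.3, 0], "rotation": [0, 0, 0]}]'

```text
time: 8.35
position: [0.5237, -0.181, 0.0285]
tool_rot: [-1.212, 1.173, 1.217]
ft_force: [2.8, 0.6, -1.3]
grip_width: 0.002
```

Request:
play_rows --targets '[{"claw": 1, "linear": [0.08, 0.3, 0], "rotation": [0, 0, 0]}, {"claw": 1, "linear": [0, 0.3, 0], "rotation": [0, 0, 0]}, {"claw": 1, "linear": [0, 0.3, 0], "rotation": [0, 0, 0]}, {"claw": 1, "linear": [0, 0.3, 0], "rotation": [0, 0, 0]}, {"claw": 1, "linear": [0, 0.3, 0], "rotation": [0, 0, 0]}, {"claw": 1, "linear": [0, 0.3, 0], "rotation": [0, 0, 0]}]'

```text
time: 8.85
position: [0.4769, -0.181, 0.028]
tool_rot: [-1.215, 1.166, 1.211]
ft_force: [2.9, 1.2, 0.5]
grip_width: 0.0
```

Request:
play_rows --targets '[{"claw": 1, "linear": [0, 0.25, 0], "rotation": [0, 0, 0]}, {"claw": 1, "linear": [0, 0.25, 0], "rotation": [0, 0, 0]}, {"claw": 1, "linear": [0, 0.25, 0], "rotation": [0, 0, 0]}]'

```text
time: 9.1
position: [0.4566, -0.1809, 0.028]
tool_rot: [-1.215, 1.164, 1.21]
ft_force: [10.1, 2.2, 0.1]
grip_width: 0.007
```

Request:
play_rows --targets '[{"claw": 1, "linear": [0, 0.2, 0], "rotation": [0, 0, 0]}, {"claw": 1, "linear": [0, 0.2, 0], "rotation": [0, 0, 0]}]'

```text
time: 9.27
position: [0.4567, -0.1812, 0.0298]
tool_rot: [-1.229, 1.151, 1.19]
ft_force: [15.1, 1.7, -11.3]
grip_width: 0.006
```

Hard stop at 15 N, close to the predicted x of 0.454. I release rearward first, then go up.

Request:
play_rows --targets '[{"claw": 1, "linear": [0, 0, 0], "rotation": [0, 0, 0]}, {"claw": 1, "linear": [0, -0.3, 0], "rotation": [0, 0, 0]}, {"claw": 1, "linear": [0, -0.3, 0], "rotation": [0, 0, 0]}, {"claw": 1, "linear": [-0.5, 0, 0], "rotation": [0, 0, 0]}, {"claw": 1, "linear": [-1, 0, 0], "rotation": [0, 0, 0]}, {"claw": 1, "linear": [-1, 0, 0], "rotation": [0, 0, 0]}, {"claw": 1, "linear": [-1, 0, 0], "rotation": [0, 0, 0]}, {"claw": 1, "linear": [-1, 0, 0], "rotation": [0, 0, 0]}, {"claw": 1, "linear": [-1, 0, 0], "rotation": [0, 0, 0]}, {"claw": 1, "linear": [0, 0, 0], "rotation": [0, 0, 0]}]'

```text
time: 10.1
position: [0.4568, -0.1861, 0.1683]
tool_rot: [-1.218, 1.175, 1.206]
ft_force: [1.2, -0.6, 0.0]
grip_width: 0.005
```

Run:
```python
from h import *
st=get_state();print(np.round(st['position'],4),np.round(st['ft_force'],1))
ims={n:get_image(n) for n in("scene","side")}
for n in ims:
    C=cam(n,st)
    for c in'og':
        m,s=lipmask(ims[n],c);b=cv2.boxPoints(cv2.minAreaRect(cv2.findContours(m,0,2)[0][0]));print(n,c,s,plane(b,C,.038).round(3).tolist())
o=np.vstack([ims["scene"][130:330,150:470],ims["side"][140:300,200:520]]);cv2.imwrite("pics/c4.png",cv2.resize(o,(532,600)))
```

```text
[ 0.4568 -0.1861  0.1683] [ 1.2 -0.6  0. ]
scene o [247 224  43  19 306] [[0.514, -0.051, 0.038], [0.531, -0.047, 0.038], [0.529, -0.137, 0.038], [0.512, -0.14, 0.038]]
scene g [278 274  49  21 332] [[0.43, -0.149, 0.038], [0.443, -0.147, 0.038], [0.443, -0.237, 0.038], [0.43, -0.238, 0.038]]
side o [260 246  52  12 514] [[0.534, -0.045, 0.038], [0.53, -0.137, 0.038], [0.502, -0.137, 0.038], [0.506, -0.047, 0.038]]
side g [317 279  54  12 517] [[0.447, -0.145, 0.038], [0.446, -0.235, 0.038], [0.424, -0.233, 0.038], [0.424, -0.145, 0.038]]
```

View pics/c4.png

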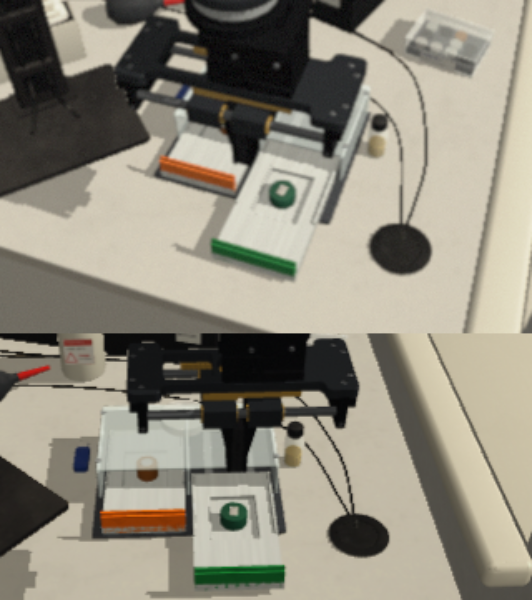

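The final view shows the green tray fully out with its puck in the recess, and the orange tray home with its puck in place. The vial, memory stick and dish have not moved, and the fingers are clear.

```bash
python3 -c "
from bench import *
print(close_job())"
```

```text
the job is handed in; nothing more can be done
None
```

I pushed the orange tray home with the closed fingertips, then hooked behind the green lip and drew that tray out to its stop. The job is handed in; no verdict was reported.

- **Orange tray:** it stopped hard at about 16 N. In the pictures its lip went level with the green lip and did not move afterwards.
- **Green tray:** it slid at about 3 N and stopped hard at about 15 N. The pictures put it roughly 83–87 mm behind the orange lip's home line, within the 2 mm or so the calibration allows.
- **Pucks and bystanders:** both pucks looked to be in their recesses. The vial and memory stick looked unmoved in the last picture. The petri dish was partly hidden behind the gripper there, so I could not confirm it as clearly; the fingers never went near it.
- **Finish:** the fingers ended about 17 cm above the desk. The last force reading was 1.2 N, about the same as earlier readings in free air. The run took about 10 s of the 48 s allowed.

One check failed: the wrist camera did not see a lip after the orange push, so I used the scene and side views. Those two differ by a few millimetres on absolute lip positions but agree on how far the trays moved.

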